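Air the brown sponge's specimen dish

TASK

Let the damp air out of the glass dish that holds the dark brown sponge: by the orange knob, raise just that edge of its lid a finger's width or so (about 15 to 30 mm), leaving the opposite edge resting on the dish, and hold it open for about two seconds. Then lower it gently, without dropping it, so that the lid is fully closed, level and centred on its dish again, and leave the dish and the covered dish of cream coral where they stand.

Things in the scene. Friction and masses are not known exactly. Their poses are not given: they have to be found in the camera images.
- lid_knob (a point): Centre of the orange ball knob (20 mm across) on the clear glass lid of the dish with the dark brown sponge. The ball's centre stands 22 mm above the lid's flat top, on a 12 mm thick neck, 48 mm from the lid's middle, near the rim. Pinched across, along the lid's y axis, the lid can tilt between the fingers. Axes as the lid's.
- lid_mid (a point): Middle of the underside of that lid's flat plate, which rests on the dish's rim. The lid is loose, about 120 g: a round shallow glass cap 136 mm across, plate 3 mm thick, with a 3 mm thick skirt that hangs 12 mm below the plate around the dish's wall (130 mm inside, so about 5 mm play all round). Its x axis points from the knob through the middle to the opposite edge, z up; the knob is on its -x side, which faces roughly towards the robot (within about 40 degrees).
- dish: The round clear glass dish with the dark brown sponge in it, loose on the bench, about 350 g, 120 mm across and 26 mm high; origin at the centre of its underside, z up. Closed, the lid's middle lies 26 mm above this origin and the ball knob's centre 51 mm above it.
- other_lid_knob (a point): Centre of the white ball knob on the second, otherwise equal covered dish, which holds cream-coloured coral. A bystander, to be left alone. Left and right places of the two dishes are exchanged at random.
Not all that is in view belongs to the job. What is shaped like the part that bears lid_knob but yellow is not meant.

How it is judged:
By the outcome, as a careful person would: the job done as asked, in the order asked, and still so for the second after the job is handed in, with the robot touching nothing.
It also fails if it takes over 38 s, if anything falls off the work surface, if the arm or the gripper's body presses on something with over 40 N, if the wrist force passes 120 N, or if a joint passes its speed limit or range.

ROBOT

A 6-joint arm with a two-finger parallel gripper is mounted at the origin on the work surface. World frame = base frame: x ahead of the robot, y to its left, z up, the work surface at z = 0. Lengths are in m, angles in rad, forces in N, time in s.
With the tool pointing down it reaches from about 0.35 to 0.85 m from the base axis. Payload 8.1 kg.
Tool frame: the origin (TCP) lies between the finger pads; the fingertips stand 8 mm ahead of it and the grasp point (between the pads) lies 11 mm behind it; z points along the fingers, y is the direction in which the jaws open and shut (so a half turn about z gives the same grasp; the last joint's range is limited). The gripper opens to 93 mm and grips with 3 to 60 N. Pads are 15 mm wide; open, the fingers measure 128 mm over their backs; the gripper's body (75 mm by 188 mm) begins 65 mm behind the grasp point.
Start: joints at [-1.191, 0.13, 1.488, -0, 1.523, -0.085], TCP at [0.269, -0.536, 0.227] pointing down, gripper open.
Joint ranges: [-2.96, 2.96], [-0.89, 2.26], [0.02, 2.5], [-1.34, 4.48], [0, 2.73], [-2.66, 2.66]. Speed limits (rad/s): [2.39, 2.39, 2.79, 3.14, 3.14, 3.14].

INTERFACE

Orientations are given as a unit quaternion [x, y, z, w].
In Python, from plant import monitor, imaging, order gives the robot as it stands.
- The arm moves only by the tool step_arm, never from a script. Its argument "increments" is a list that holds one entry, the list of rows, each a list of 6 numbers: the shift along the tool's x, y, z scaled (see below), then the turn, a rotation vector about the tool's x, y, z scaled (see below). A call has 1 to 10 rows; each row is the pose to reach, as a shift and turn from the pose commanded when the call began, along the tool's axes at that moment; what a row does not reach only later rows make up. The controller multiplies each number of a shift by 150 mm and each number of a turn by 90 degrees. A row lasts 1/10 s, in which the tool goes at most 50 mm and 8.59 degrees, less where a joint would pass 70% of its speed; a pose out of reach is approached as far as the arm can. A call with a number of a shift or a turn outside -1 to 1 is refused whole. A call with a gripper value outside its range is refused whole. "jaw" is the opening, from 0 (shut) to 1 (fully open), set as the call begins (left out, the last holds). The fingers move at their own pace and stop on an object; the grip force is fixed at half the most. Time passes only in rows, so rows that repeat a pose let the fingers close. It gives the time, the measured TCP pose, the force and the opening at its end, in the units of the state.
- monitor.state(): the state, without advancing time (a new reading comes with each control period).
- imaging.grab_frame(name): name is "scene" or "side" or "wrist"; returns the picture (420x560x3 uint8, red, green, blue); there is no depth.
- imaging.camera_params(name): a dict with "vertical_fov" (degrees; the focal length in pixels is half the picture's height over the tangent of half this angle, whatever the lens; pixels are square), "cx", "cy" (the principal point, pixels), "dist" ([k1, k2, p1, p2, k3] as OpenCV has them; the pictures are not rectified), "world_to_cam" (4x4, takes a point from world to camera coordinates). Camera axes: x right, y down, z forward; pixel columns grow to the right and rows downward; lengths in m; the calibration is good to about 2 mm. A picture is of the moment at which its call begins: read the wrist's pose just before it. camera_params takes no time and is no camera call; for the wrist camera it gives the pose at the moment of the call.
- order.close_job(): hands the job in, once; it reports no verdict.
The state is a dict: "clock": time; "joint_positions": joint angles; "joint_vel": joint speeds; "joint_efforts": joint torques, N m; "tool_pos": TCP position; "tcp_rot": TCP orientation; "contact_force": force on the tool from outside, world axes, zero at the start; "torque": the same for the moment, N m; "opening": opening from 0.0 (shut) to 1.0 (fully open).
Only numpy, scipy, OpenCV 4.12 (cv2) and the standard library are available. Lean on these libraries where they do the work, as an engineer would, in place of code of your own. Each camera call takes 0.05 s, during which the arm holds its last target.

## Working session

There is one attempt and no reset: what is moved stays moved. The work goes in short steps, Python scripts to look and compute and a tool call to move; the robot and the scene stay as the last step left them, time stands still between calls to the robot, and variables do not carry over. Pictures are saved under pics/ and viewed, and the job is handed in when it is done.

Besides the shell and the picture viewer there is one more tool, called after "Emit:" as name(argument=value, ...), one argument or row to a line, values as JSON. step_arm: Moves the arm, as the interface text tells. Its arguments: {"type":"object","properties":{"increments":{"type":"array","items":{"type":"array","items":{"type":"array","items":{"type":"number"}}}},"jaw":{"type":"number"}},"required":["increments"]}

```bash
mkdir -p pics; ls
python3 - <<'E'
from plant import monitor, imaging, order
import cv2
print(monitor.state())
for n in ["scene","side","wrist"]:
    p=imaging.camera_params(n); print(n,p)
    cv2.imwrite(f"pics/{n}0.png",imaging.grab_frame(n)[:,:,::-1])
E
```

```text
pics
{'clock': 0.0, 'joint_positions': array([-1.19138297e+00,  1.31149509e-01,  1.48927121e+00, -2.14297023e-05,
        1.52299925e+00, -8.53829043e-02]), 'joint_vel': array([ 0.00099131,  0.00072429, -0.000151  , -0.00062064,  0.00088181,
        0.00066579]), 'joint_efforts': array([ 5.84637692e-04, -5.59836030e+01, -4.91759169e+01,  7.66071933e-02,
        3.55218281e-02, -1.64449489e-04]), 'tool_pos': array([ 0.26876071, -0.5358207 ,  0.22559883]), 'tcp_rot': array([ 9.73116350e-01,  2.30312254e-01, -1.44425064e-04, -9.02234871e-04]), 'contact_force': array([0.1941356 , 0.47019497, 0.16037462]), 'torque': array([ 0.02256167,  0.01192252, -0.00785962]), 'opening': 1.0001589445742596}
scene {'vertical_fov': 42.183733090230476, 'cx': 278.1611386090705, 'cy': 203.69230960243308, 'dist': array([0.0410667, 0.       , 0.       , 0.       , 0.       ]), 'world_to_cam': array([[-0.77264717,  0.63478334,  0.00815209,  0.44961268],
       [ 0.48156666,  0.59442511, -0.64401269, -0.22844016],
       [-0.41365433, -0.49366881, -0.76497137,  1.46958496],
       [ 0.        ,  0.        ,  0.
[... 198 characters left out ...]
, 'world_to_cam': array([[-0.96412269, -0.26542081,  0.00438544,  0.54822287],
       [-0.16536043,  0.58757285, -0.79209474,  0.14556377],
       [ 0.20766166, -0.76440169, -0.61038241,  0.63876321],
       [ 0.        ,  0.        ,  0.        ,  1.        ]])}
wrist {'vertical_fov': 64.81041898037256, 'cx': 287.9320883065654, 'cy': 208.86191255639665, 'dist': array([-0.02231112,  0.        ,  0.        ,  0.        ,  0.        ]), 'world_to_cam': array([[ 0.44945574, -0.89329925, -0.00244444, -0.59793791],
       [-0.85889362, -0.43289377,  0.27368731, -0.03412015],
       [-0.24554285, -0.12091082, -0.96181562,  0.39034841],
       [ 0.        ,  0.        ,  0.        ,  1.        ]])}
```

View pics/scene0.png

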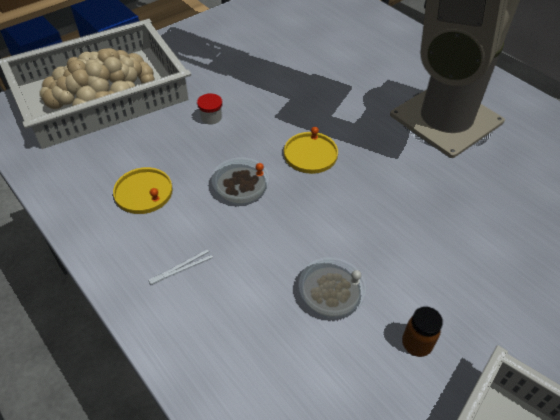

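View pics/side0.png

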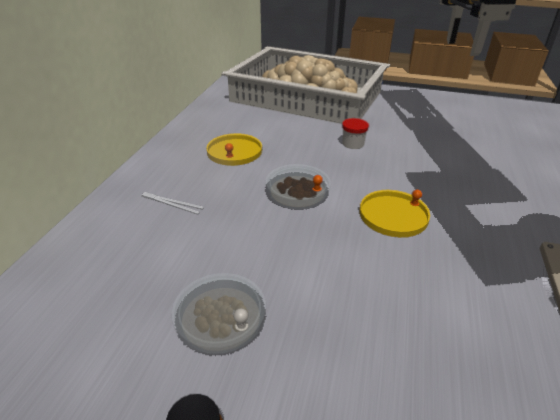

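View pics/wrist0.png

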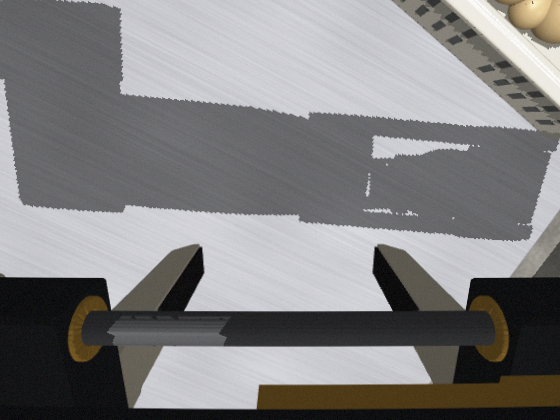

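Orange knobs in the scene view are at (260,169) on the glass lid over dark brown lumps, (315,131) on a yellow lid and (154,193) on a yellow lid. There is also a white knob at (356,276) on the coral dish. I choose (260,169), which appears at (318,181) in the side view. Next I'll check it in a close crop and triangulate.

```bash
cat > h.py <<'E'
import numpy as np, cv2
from plant import imaging
def K(p):
    f=210/np.tan(np.radians(p['vertical_fov']/2)); return np.array([[f,0,p['cx']],[0,f,p['cy']],[0,0,1]])
def proj(p,X):
    T=p['world_to_cam']; return cv2.projectPoints(np.atleast_2d(np.asarray(X,float)),cv2.Rodrigues(T[:3,:3])[0],T[:3,3],K(p),p['dist'])[0][:,0]
def ray(p,uv):
    n=cv2.undistortPoints(np.array([[uv]],float),K(p),p['dist'])[0,0]
    T=p['world_to_cam'];R=T[:3,:3]; d=R.T@np.r_[n,1]; return -R.T@T[:3,3], d/np.linalg.norm(d)
def tri(rs):
    A=sum(np.eye(3)-np.outer(d,d) for o,d in rs); b=sum((np.eye(3)-np.outer(d,d))@o for o,d in rs)
    X=np.linalg.solve(A,b); return X,[np.linalg.norm((np.eye(3)-np.outer(d,d))@(X-o)) for o,d in rs]
def onz(r,z): o,d=r; return o+d*(z-o[2])/d[2]
def blobs(im):
    h=cv2.cvtColor(im,cv2.COLOR_RGB2HSV)
    m=((h[...,0]>3)&(h[...,0]<16)&(h[...,1]>180)&(h[...,2]>130)).astype(np.uint8)
    n,l,s,c=cv2.connectedComponentsWithStats(m)
    return [(c[i].round(1).tolist(),s[i].tolist()) for i in range(1,n) if s[i][4]>15]
E
python3 - <<'E'
from h import *
S=cv2.imread('pics/scene0.png');D=cv2.imread('pics/side0.png')
print(blobs(S[:,:,::-1].copy()));print(blobs(D[:,:,::-1].copy()))
a=cv2.resize(S[145:215,200:280],None,fx=5,fy=5,interpolation=2)
b=cv2.resize(D[155:215,255:335],None,fx=5,fy=5,interpolation=2)
c=np.zeros((350,800,3),np.uint8);c[:350,:400]=a;c[:300,400:]=b
cv2.imwrite('pics/crop.png',c)
E
```

```text
[([315.0, 128.9], [313, 127, 5, 5, 22]), ([259.6, 165.5], [257, 164, 6, 4, 21]), ([153.8, 190.7], [150, 188, 8, 6, 32])]
[([228.7, 146.3], [225, 144, 8, 6, 35]), ([317.5, 178.4], [314, 175, 8, 7, 41]), ([316.7, 189.2], [313, 188, 8, 3, 16]), ([417.4, 193.1], [413, 190, 9, 7, 47])]
```

View pics/crop.png

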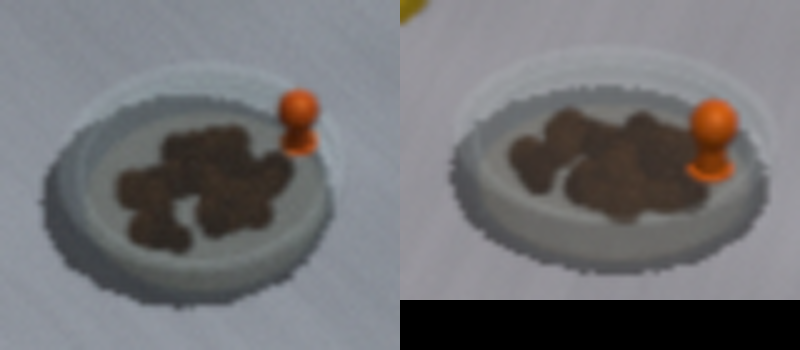

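The crop shows the orange ball on the clear lid over the dark brown sponge: scene (259.1,166.3), side (317.3,178.9). It is the right one.

Run:
```python
from h import *
ps,pd=imaging.camera_params('scene'),imaging.camera_params('side')
X,r=tri([ray(ps,(259.1,166.3)),ray(pd,(317.3,178.9))]);print('knob',X,r)
S=cv2.imread('pics/scene0.png');D=cv2.imread('pics/side0.png')
# dish: scene outline of glass lid/dish; draw for yaw candidates
def draw(mid,knob,fn):
    out=np.zeros((360,800,3),np.uint8)
    for k,(p,I,x0,y0) in enumerate([(ps,S,200,145),(pd,D,255,150)]):
        im=cv2.resize(I[y0:y0+72,x0:x0+80],None,fx=5,fy=5,interpolation=2)
        t=np.linspace(0,2*np.pi,80)
        for R,z,c in [(.068,.029,(0,255,0)),(.060,.0,(0,0,255))]:
            P=np.c_[mid[0]+R*np.cos(t),mid[1]+R*np.sin(t),0*t+z]
            q=((proj(p,P)-[x0,y0]+.5)*5).astype(int); cv2.polylines(im,[q],True,c,1)
        out[:,400*k:400*k+400]=im
    cv2.imwrite(fn,out)
# dish base center estimates from red circle extents: average
yaw=[]
for d in [-40,0,40]:
    a=np.arctan2(X[1],X[0])+np.radians(d)
    m=X[:2]+.048*np.array([np.cos(a),np.sin(a)]); draw(m,X,f'pics/o{d}.png'); print(d,m,proj(ps,[*m,0.026]),proj(pd,[*m,.026]))
```

```text
knob [ 0.53074928 -0.13326817  0.05416776] [np.float64(0.0005488334136285931), np.float64(0.0005488334136285721)]
-40 [ 0.55889838 -0.17214783] [[240.01947526 170.94767675]] [[307.26961582 178.15913536]]
0 [ 0.57730411 -0.14495782] [[240.68747023 181.04083047]] [[295.75974862 183.74360917]]
40 [ 0.57392631 -0.1122981 ] [[250.28302962 188.42079687]] [[293.52289844 192.72432963]]
```

View pics/o0.png

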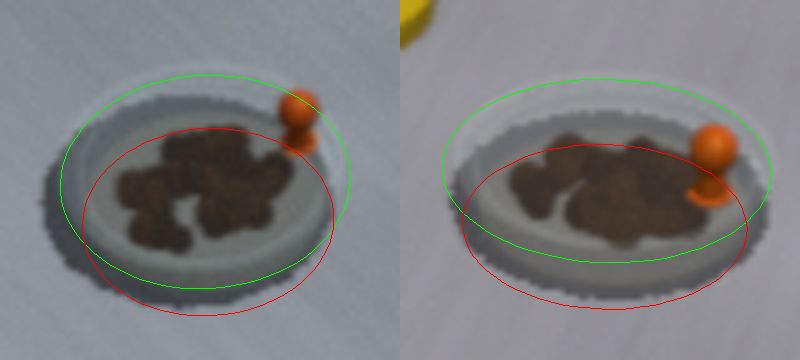

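```bash
cat >> h.py <<'E'
from scipy.spatial.transform import Rotation as Ro
def inc(cur_p,cur_q,tgt_p,tgt_R):
    R=Ro.from_quat(cur_q); s=R.inv().apply(np.asarray(tgt_p)-cur_p); w=(R.inv()*tgt_R).as_rotvec()
    return np.r_[s/.15,w/(np.pi/2)]
def down(h): # tool x heading h(rad), z down
    return Ro.from_matrix(np.array([[np.cos(h),np.sin(h),0],[np.sin(h),-np.cos(h),0],[0,0,-1]]))
E
python3 - <<'E'
from h import *
from plant import monitor
ps,pd,pw=[imaging.camera_params(n) for n in('scene','side','wrist')]
print(tri([ray(ps,(315,130)),ray(pd,(417.3,194.3))]))
T=pw['world_to_cam'];s=monitor.state()
R=Ro.from_quat(s['tcp_rot'])
print('cam in tool',R.inv().apply(-T[:3,:3].T@T[:3,3]-s['tool_pos']),'view',R.inv().apply(T[2,:3]), 'heading',np.degrees(np.arctan2(*R.as_matrix()[:2,0][::-1])))
# hover: tool above knob, heading -14deg
print(inc(s['tool_pos'],s['tcp_rot'],[.50,-.14,.226],down(np.radians(-14))).round(3))
E
```

```text
(array([ 0.33456477, -0.15514002,  0.0399653 ]), [np.float64(0.0009481463458048001), np.float64(0.0009481463458047311)])
cam in tool [ 0.07477862 -0.00099065 -0.15757913] view [-2.73827016e-01 -4.63734980e-04  9.61778847e-01] heading 26.631908361910813
[ 2.561e+00 -1.669e+00  2.000e-03 -1.000e-03  0.000e+00  4.510e-01]
```

Emit:
step_arm(
  increments=[
    [[0.25,-0.16,0,0,0,0],[0.5,-0.33,0,0,0,0],[0.75,-0.5,0,0,0,0],[1,-0.66,0,0,0,0]],
  ],
)

```text
clock: 0.55
tool_pos: [0.359, -0.3789, 0.2263]
tcp_rot: [0.973, 0.23, -0.0, -0.0]
contact_force: [0.2, -0.3, -0.1]
opening: 1.002
```

Emit:
step_arm(
  increments=[
    [[0.25,-0.16,0,0,0,0],[0.5,-0.33,0,0,0,0],[0.75,-0.5,0,0,0,0],[1,-0.66,0,0,0,0]],
  ],
)

```text
clock: 0.95
tool_pos: [0.4488, -0.223, 0.2265]
tcp_rot: [0.973, 0.23, -0.0, -0.0]
contact_force: [0.4, 0.0, 0.2]
opening: 0.998
```

Emit:
step_arm(
  increments=[
    [[0.2,-0.12,0,0,0,0.09],[0.4,-0.25,0,0,0,0.18],[0.56,-0.35,0,0,0,0.27],[0.56,-0.35,0,0,0,0.36],[0.56,-0.35,0,0,0,0.45],[0.56,-0.35,0,0,0,0.45]],
  ],
)

```text
clock: 1.55
tool_pos: [0.4999, -0.1399, 0.2263]
tcp_rot: [0.993, -0.122, -0.0, -0.0]
contact_force: [-0.1, 0.1, -0.1]
opening: 0.999
```

Run:
```python
from h import *
from plant import monitor
s=monitor.state();print(s['clock'],s['tool_pos'],s['tcp_rot'],s['contact_force'],abs(s['joint_vel']).max())
p=imaging.camera_params('wrist');I=imaging.grab_frame('wrist');cv2.imwrite('pics/w1.png',I[:,:,::-1]);print(blobs(I))
```

```text
1.55 [ 0.49986963 -0.13989543  0.22629118] [ 9.92584221e-01 -1.21558472e-01 -3.17811384e-04 -4.23844674e-05] [-0.10433105  0.05430601 -0.09891479] 0.1736496010308669
[([275.4, 164.1], [267, 154, 18, 20, 266]), ([331.7, 303.3], [327, 300, 13, 10, 39])]
```

View pics/w1.png

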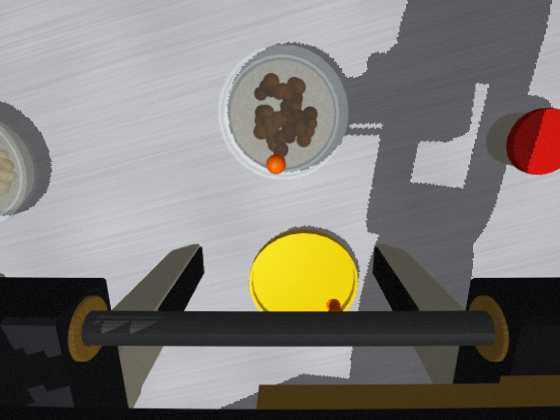

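The wrist view shows the glass lid around (283,111) with its knob at (276,164), and the yellow lid nearer at (303,280). I'll fit the lid outline next.

```bash
cat > fit.py <<'E'
from h import *
import sys
p=imaging.camera_params('wrist')  # arm not moved since
I=cv2.imread('pics/w1.png')
k=onz(ray(p,(275.6,163.6)),.051);print('knob@51mm',k)
def draw(m,fn,x0=200,y0=30,w=160,h=160):
    im=cv2.resize(I[y0:y0+h,x0:x0+w],None,fx=3.7,fy=3.7,interpolation=2)
    t=np.linspace(0,2*np.pi,100)
    for R,z,c in [(.068,.029,(0,255,0)),(.068,.014,(255,255,0)),(.060,0,(0,0,255))]:
        q=((proj(p,np.c_[m[0]+R*np.cos(t),m[1]+R*np.sin(t),0*t+z])-[x0,y0]+.5)*3.7).astype(int);cv2.polylines(im,[q],True,c,1)
    cv2.imwrite(fn,im)
m=np.array(eval(sys.argv[1])) if len(sys.argv)>1 else onz(ray(p,(283.5,110.5)),.029)[:2]
print(m,np.linalg.norm(m-k[:2]),np.degrees(np.arctan2(*(m-k[:2])[::-1])))
draw(m,'pics/f1.png')
E
python3 fit.py
```

```text
knob@51mm [ 0.52880073 -0.13432372  0.051     ]
[ 0.57717786 -0.15410788] 0.052266234882041185 -22.242439881935933
```

View pics/f1.png

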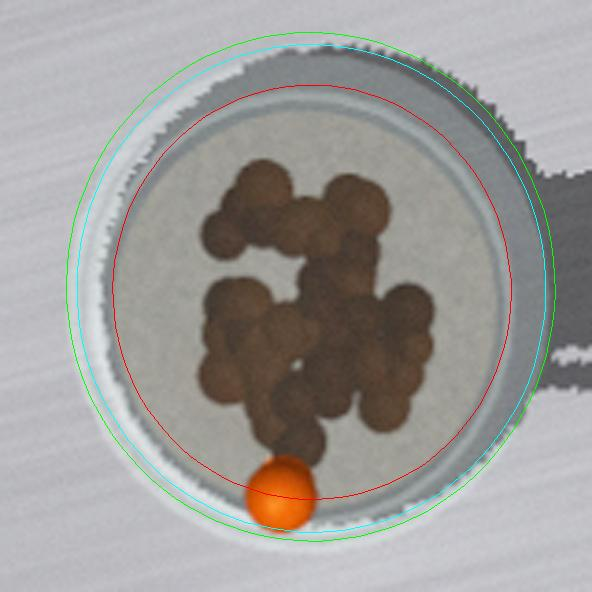

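```bash
cat >> fit.py <<'E'
I=cv2.createCLAHE(6,(8,8)).apply(cv2.cvtColor(I,cv2.COLOR_BGR2GRAY));I=cv2.cvtColor(I,cv2.COLOR_GRAY2BGR)
draw(m,'pics/f2.png')
ps,pd=imaging.camera_params('scene'),imaging.camera_params('side')
print(tri([ray(ps,(259.1,166.3)),ray(pd,(317.3,178.9)),ray(p,(275.6,163.6))]))
E
python3 fit.py [.5755,-.1530]
```

```text
knob@51mm [ 0.52880073 -0.13432372  0.051     ]
[ 0.5755 -0.153 ] 0.05029537929120831 -21.79778132922809
(array([ 0.5300717 , -0.13423514,  0.05343218]), [np.float64(0.00022370392324192392), np.float64(0.001171051675068838), np.float64(0.0009829847917051718)])
```

View pics/f2.png

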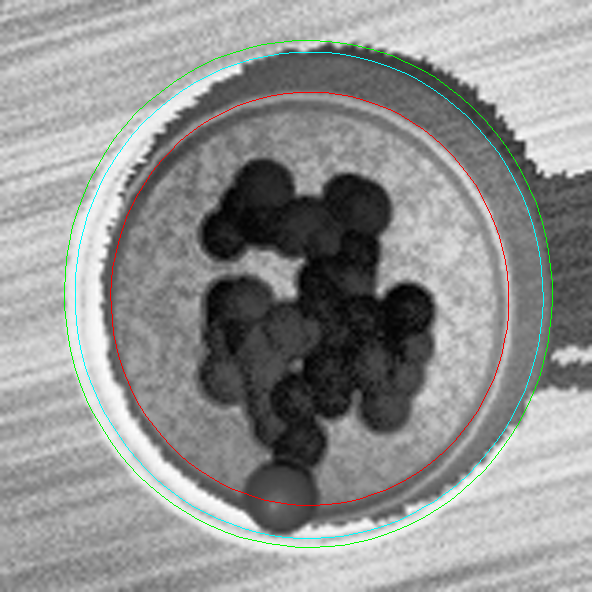

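Run:
```python
from h import *
from plant import monitor
s=monitor.state()
print(inc(s['tool_pos'],s['tcp_rot'],[.5295,-.1343,.12],down(np.radians(-21.5))).round(3))
```

```text
[ 0.184 -0.084  0.709 -0.     0.     0.087]
```

Emit:
step_arm(
  increments=[
    [[0.06,-0.028,0.24,0,0,0.04],[0.12,-0.056,0.47,0,0,0.08],[0.184,-0.084,0.71,0,0,0.087],[0.184,-0.084,0.71,0,0,0.087],[0.184,-0.084,0.71,0,0,0.087]],
  ],
  jaw=0.5,
)

```text
clock: 2.1
tool_pos: [0.529, -0.1347, 0.1199]
tcp_rot: [0.982, -0.187, -0.001, -0.0]
contact_force: [-0.4, 0.0, 0.2]
opening: 0.616
```

Run:
```python
from h import *
from plant import monitor
s=monitor.state();print(s['clock'],s['tool_pos'],s['tcp_rot'],s['opening'])
p=imaging.camera_params('wrist');I=imaging.grab_frame('wrist');cv2.imwrite('pics/w2.png',I[:,:,::-1]);print(blobs(I))
print(proj(p,[s['tool_pos'],[.5295,-.1343,.051],[.5745,-.1525,.029]]))
```

```text
2.1 [ 0.52897273 -0.1346786   0.11991057] [ 9.82395352e-01 -1.86810351e-01 -1.11645834e-03 -1.36975846e-04] 0.6161930562542228
[([287.4, 220.8], [274, 203, 27, 33, 572]), ([376.0, 379.8], [374, 375, 5, 10, 32])]
[[287.37253821 263.38318382]
 [286.77567251 221.32562967]
 [287.45685035 150.01145035]]
```

View pics/w2.png

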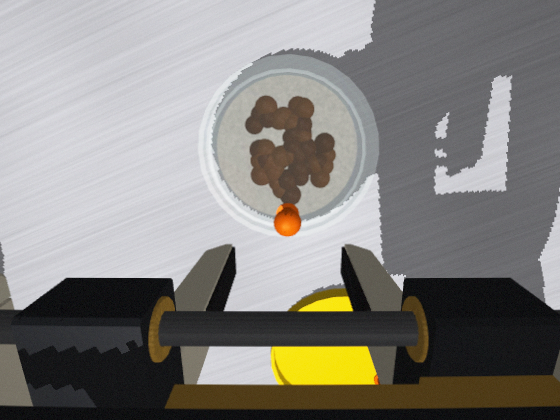

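Ball at (287.4,222), predicted (286.8,221.3), so they agree within 1 mm. Next I descend.

Emit:
step_arm(
  increments=[
    [[0,0,0.12,0,0,0],[0,0,0.24,0,0,0],[0,0,0.36,0,0,0],[0,0,0.46,0,0,0],[0,0,0.505,0,0,0],[0,0,0.505,0,0,0],[0,0,0.505,0,0,0]],
  ],
)

```text
clock: 2.85
tool_pos: [0.5304, -0.135, 0.0455]
tcp_rot: [0.982, -0.188, 0.001, 0.0]
contact_force: [0.2, 0.4, 0.2]
opening: 0.503
```

Run:
```python
from h import *
from plant import monitor
s=monitor.state();print(s['clock'],s['tool_pos'],s['tcp_rot'],s['opening'],s['contact_force'])
out=np.zeros((420,800,3),np.uint8)
I=imaging.grab_frame('wrist')[:,:,::-1];out[:,:400]=I[:,90:490]
for i,(n,x,y) in enumerate((('scene',220,125),('side',275,130))):
    J=imaging.grab_frame(n)[:,:,::-1];out[210*i:210*i+210,400:]=cv2.resize(J[y:y+52,x:x+100],(400,208))[:208].copy() if 0 else np.vstack([cv2.resize(J[y:y+52,x:x+100],(400,208)),np.zeros((2,400,3),np.uint8)])
cv2.imwrite('pics/g1.png',out)
```

```text
2.85 [ 0.53043794 -0.13500582  0.04550475] [ 9.82144731e-01 -1.88125549e-01  7.00036303e-04  1.24955736e-04] 0.5025479927731652 [0.1883655  0.43470825 0.16725831]
```

View pics/g1.png

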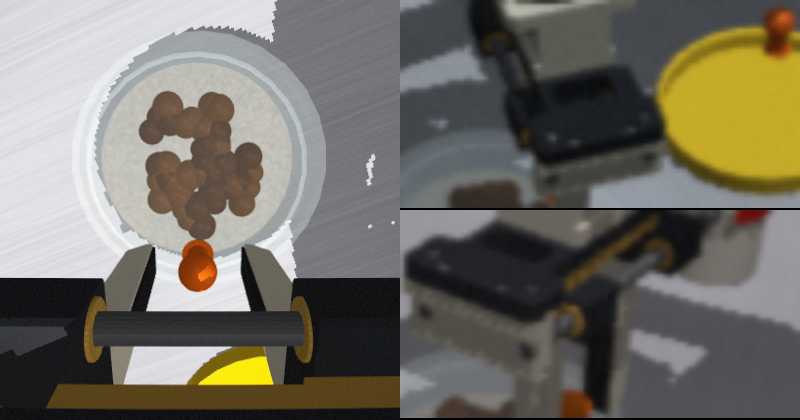

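The ball at crop (197,270) sits midway between the pads, which are at 155 and 242. One quick fore-aft check before closing.

Run:
```python
from h import *
from plant import monitor
s=monitor.state();p=imaging.camera_params('wrist')
X=onz(ray(p,(287.3,271)),.051);print(X, Ro.from_quat(s['tcp_rot']).inv().apply(X-s['tool_pos']))
X=onz(ray(p,(90+198,157)),.0);print('dish in tool (inner bottom)',Ro.from_quat(s['tcp_rot']).inv().apply(onz(ray(p,(90+197,157)),.004)-s['tool_pos']))
```

```text
[ 0.52905976 -0.13433361  0.051     ] [-1.57407350e-03 -2.71661675e-05 -5.54017244e-03]
dish in tool (inner bottom) [ 0.05000399 -0.00034726  0.04154566]
```

Emit:
step_arm(
  increments=[
    [[-0.01,0,0,0,0,0],[-0.01,0,0,0,0,0],[-0.01,0,0,0,0,0],[-0.01,0,0,0,0,0]],
  ],
  jaw=0,
)

```text
clock: 3.4
tool_pos: [0.5284, -0.1341, 0.0444]
tcp_rot: [0.982, -0.188, 0.0, -0.0]
contact_force: [-0.4, 0.2, -0.1]
opening: 0.208
```

Emit:
step_arm(
  increments=[
    [[0,0,0,0,0,0],[0,0,0,0,0,0],[0,0,0,0,0,0]],
  ],
)

```text
clock: 3.7
tool_pos: [0.5284, -0.1341, 0.0444]
tcp_rot: [0.982, -0.188, -0.0, -0.0]
contact_force: [-0.6, 0.7, 1.3]
opening: 0.192
```

Run:
```python
from h import *
from plant import monitor
s=monitor.state();print(s['clock'],s['tool_pos'],s['tcp_rot'],s['opening'],s['contact_force'],s['torque'])
I=imaging.grab_frame('wrist')[:,:,::-1];cv2.imwrite('pics/g2.png',I)
# pivot: far rim at tool x = (mid .0465)+.060, height .026
R=Ro.from_quat(s['tcp_rot']);P=s['tool_pos']
piv=np.array([-.000+.048+.060,0,P[2]-.026])
for a in [2,4,6,8,10]:
    for sg in (1,-1):
        Q=Ro.from_rotvec([0,sg*np.radians(a),0]); d=piv-Q.apply(piv)
        print(a*sg,(d/.15).round(3),a*sg/90, R.apply(d).round(4))
```

```text
3.7 [ 0.52835909 -0.13412586  0.04443988] [ 9.82125425e-01 -1.88227650e-01 -2.50634547e-05 -1.02227933e-05] 0.19208943923199615 [-0.58559874  0.747466    1.27333652] [0.12074145 0.11418162 0.00549598]
2 [-0.004  0.     0.025] 0.022222222222222223 [-0.0005  0.0002 -0.0038]
-2 [ 0.005  0.    -0.025] -0.022222222222222223 [ 0.0007 -0.0003  0.0038]
4 [-0.007  0.     0.051] 0.044444444444444446 [-0.001   0.0004 -0.0076]
-4 [ 0.01  0.   -0.05] -0.044444444444444446 [ 0.0014 -0.0006  0.0075]
6 [-0.009  0.     0.076] 0.06666666666666667 [-0.0012  0.0005 -0.0114]
-6 [ 0.017  0.    -0.075] -0.06666666666666667 [ 0.0023 -0.0009  0.0112]
8 [-0.01   0.     0.101] 0.08888888888888889 [-0.0014  0.0006 -0.0152]
-8 [ 0.024  0.    -0.099] -0.08888888888888889 [ 0.0034 -0.0013  0.0149]
10 [-0.01   0.     0.127] 0.1111111111111111 [-0.0015  0.0006 -0.019 ]
-10 [ 0.032  0.    -0.123] -0.1111111111111111 [ 0.0045 -0.0018  0.0185]
```

View pics/g2.png

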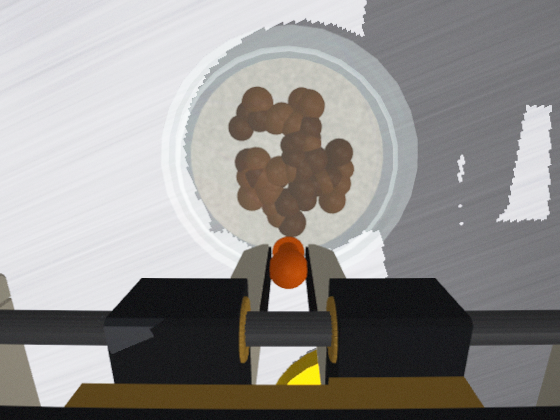

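Grip holds at an opening of 17.9 mm on the ball. Next I tilt about the far rim, 10° in 1 s, which should raise the near edge about 22 mm. A slight extra rotation keeps the far edge seated.

Emit:
step_arm(
  increments=[
    [[0.002,0,-0.0123,0,-0.0117,0],[0.005,0,-0.025,0,-0.0233,0],[0.007,0,-0.0375,0,-0.035,0],[0.01,0,-0.05,0,-0.0467,0],[0.0135,0,-0.0625,0,-0.058,0]],
  ],
)

```text
clock: 4.25
tool_pos: [0.5304, -0.1349, 0.0539]
tcp_rot: [0.981, -0.188, -0.046, -0.009]
contact_force: [-0.5, 0.7, -0.2]
opening: 0.2
```

Run:
```python
from h import *
from plant import monitor
s=monitor.state();print(s['clock'],s['tool_pos'],s['tcp_rot'],s['opening'],s['contact_force'],s['torque'])
out=np.zeros((420,800,3),np.uint8)
I=imaging.grab_frame('wrist')[:,:,::-1];out[:,:400]=I[:,90:490]
J=imaging.grab_frame('side')[:,:,::-1];out[:400,400:]=cv2.resize(J[140:220,250:330],(400,400))
cv2.imwrite('pics/l1.png',out)
```

```text
4.25 [ 0.53036529 -0.13493018  0.05387089] [ 0.9810645  -0.1880479  -0.04554144 -0.00874186] 0.19952649312163134 [-0.53356802  0.694792   -0.18588803] [0.05847709 0.05825383 0.01449213]
```

View pics/l1.png

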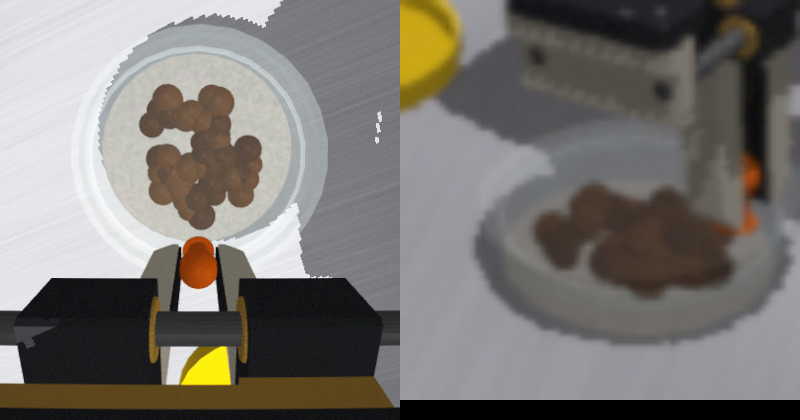

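The lid is tilting as wanted: far side still down, ball held at crop (198,266), and no dragging seen on the dish. I'll do the second half, then hold.

Emit:
step_arm(
  increments=[
    [[0.0026,0,-0.0124,0,-0.0117,0],[0.005,0,-0.0248,0,-0.0234,0],[0.0077,0,-0.0371,0,-0.035,0],[0.0103,0,-0.0495,0,-0.0468,0],[0.0129,0,-0.0619,0,-0.0585,0],[0.0129,0,-0.0619,0,-0.0585,0],[0.0129,0,-0.0619,0,-0.0585,0]],
  ],
)

```text
clock: 5.05
tool_pos: [0.533, -0.136, 0.0627]
tcp_rot: [0.978, -0.187, -0.09, -0.017]
contact_force: [0.8, -0.4, -0.7]
opening: 0.199
```

Run:
```python
from h import *
from plant import monitor
s=monitor.state();print(s['clock'],s['tool_pos'],s['tcp_rot'],s['opening'],s['contact_force'],s['torque'])
out=np.zeros((420,800,3),np.uint8)
I=imaging.grab_frame('wrist')[:,:,::-1];out[:,:400]=I[:,90:490]
J=imaging.grab_frame('side')[:,:,::-1];out[:400,400:]=cv2.resize(J[140:220,250:330],(400,400))
cv2.imwrite('pics/l2.png',out)
```

```text
5.05 [ 0.53303134 -0.13600498  0.06271682] [ 0.97802277 -0.18745225 -0.08965749 -0.01716546] 0.198807342506141 [ 0.77668817 -0.3710842  -0.6645755 ] [-0.06068352 -0.16466635 -0.00903313]
```

View pics/l2.png

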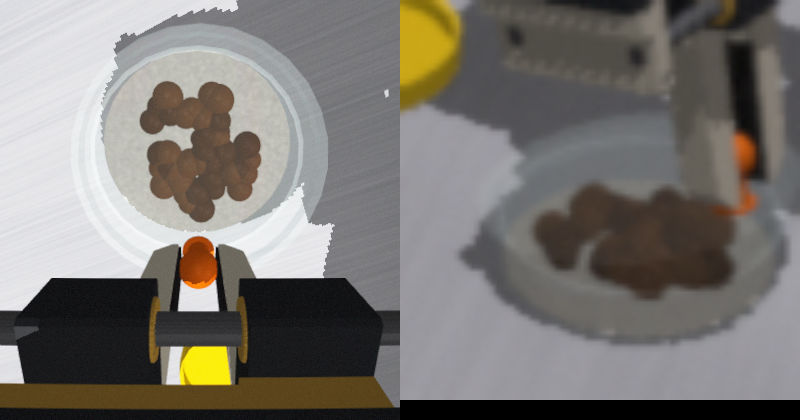

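The near edge is up about 22 mm and the far edge is seated. Holding.

Emit:
step_arm(
  increments=[
    [[0,0,0,0,0,0],[0,0,0,0,0,0],[0,0,0,0,0,0],[0,0,0,0,0,0],[0,0,0,0,0,0],[0,0,0,0,0,0],[0,0,0,0,0,0],[0,0,0,0,0,0],[0,0,0,0,0,0],[0,0,0,0,0,0]],
  ],
)

```text
clock: 6.15
tool_pos: [0.5328, -0.1359, 0.0628]
tcp_rot: [0.978, -0.187, -0.09, -0.017]
contact_force: [-0.1, 0.5, 0.1]
opening: 0.197
```

Emit:
step_arm(
  increments=[
    [[0,0,0,0,0,0],[0,0,0,0,0,0],[0,0,0,0,0,0],[0,0,0,0,0,0],[0,0,0,0,0,0],[0,0,0,0,0,0],[0,0,0,0,0,0],[0,0,0,0,0,0],[0,0,0,0,0,0]],
  ],
)

```text
clock: 7.05
tool_pos: [0.5328, -0.1359, 0.0628]
tcp_rot: [0.978, -0.187, -0.09, -0.017]
contact_force: [-0.3, 0.3, -0.7]
opening: 0.195
```

Emit:
step_arm(
  increments=[
    [[-0.0012,0,0.0076,0,0.007,0],[-0.0024,0,0.0152,0,0.014,0],[-0.0035,0,0.0228,0,0.021,0],[-0.0046,0,0.0304,0,0.028,0],[-0.0056,0,0.038,0,0.035,0],[-0.0064,0,0.0456,0,0.042,0],[-0.0072,0,0.0532,0,0.049,0],[-0.008,0,0.0608,0,0.056,0],[-0.0085,0,0.0684,0,0.063,0],[-0.009,0,0.076,0,0.07,0]],
  ],
)

```text
clock: 8.05
tool_pos: [0.5296, -0.1346, 0.0518]
tcp_rot: [0.981, -0.188, -0.035, -0.007]
contact_force: [-0.1, -0.8, 0.2]
opening: 0.194
```

Run:
```python
from h import *
# commanded poses in initial grip frame
Q0=Ro.identity();
Qa=Ro.from_rotvec([0,-.058*np.pi/2,0]);pa=np.array([.0135,0,-.0625])
pb=pa+Qa.apply([.0129,0,-.0619]);Qb=Qa*Ro.from_rotvec([0,-.0585*np.pi/2,0])
pc=pb+Qb.apply([-.009,0,.076]);Qc=Qb*Ro.from_rotvec([0,.07*np.pi/2,0])
print(pb,pc,Qc.as_rotvec(True)); print('back:',Qc.inv().apply(-pc).round(4),(Qc.inv().as_rotvec()/(np.pi/2)).round(4))
from plant import monitor
s=monitor.state();print(s['clock'],s['tool_pos'],s['tcp_rot'],s['opening'],s['contact_force'],s['torque'])
```

```text
[ 0.03197817  0.         -0.12296964] [ 0.00929812  0.         -0.04987644] [ 0.    -4.185  0.   ]
back: [-0.0056  0.      0.0504] [-0.      0.0465 -0.    ]
8.05 [ 0.52963118 -0.13463159  0.05178319] [ 0.98148801 -0.18809808 -0.03541737 -0.00678319] 0.19397173056138714 [-0.05445271 -0.76409463  0.15538998] [ 0.02761227 -0.09206775 -0.02535588]
```

Emit:
step_arm(
  increments=[
    [[-0.0007,0,0.0056,0,0.0052,0],[-0.0014,0,0.0112,0,0.0104,0],[-0.002,0,0.0168,0,0.0155,0],[-0.0026,0,0.0224,0,0.0207,0],[-0.0032,0,0.028,0,0.026,0],[-0.0038,0,0.0336,0,0.031,0],[-0.0043,0,0.0392,0,0.0362,0],[-0.0048,0,0.0448,0,0.0413,0],[-0.0052,0,0.048,0,0.0443,0],[-0.0056,0,0.0504,0,0.0465,0]],
  ],
)

```text
clock: 9.05
tool_pos: [0.5284, -0.1341, 0.0445]
tcp_rot: [0.982, -0.188, 0.0, 0.0]
contact_force: [-1.3, 0.2, 1.1]
opening: 0.198
```

Emit:
step_arm(
  increments=[
    [[0,0,0,0,0,0],[0,0,0,0,0,0],[0,0,0,0,0,0]],
  ],
)

```text
clock: 9.35
tool_pos: [0.5284, -0.1341, 0.0444]
tcp_rot: [0.982, -0.188, -0.0, -0.0]
contact_force: [-1.6, 0.3, 1.0]
opening: 0.195
```

Run:
```python
from h import *
from plant import monitor
s=monitor.state();print(s['clock'],s['tool_pos'],s['tcp_rot'],s['opening'],s['contact_force'],s['torque'])
I=imaging.grab_frame('wrist')[:,:,::-1];cv2.imwrite('pics/d1.png',I)
A=cv2.imread('pics/g2.png');d=cv2.absdiff(A,I).max(2);print((d>25).sum(),d[:250,150:430].mean())
o=np.hstack([A[:,90:490],I[:,90:490]]);cv2.imwrite('pics/d2.png',o)
```

```text
9.35 [ 0.52839598 -0.1341054   0.04443057] [ 9.82120962e-01 -1.88250928e-01 -6.05502836e-05 -3.46988065e-05] 0.19468174913514996 [-1.6060523   0.33495632  1.02785521] [0.04311817 0.09597986 0.01016902]
95 2.537385714285714
```

View pics/d2.png

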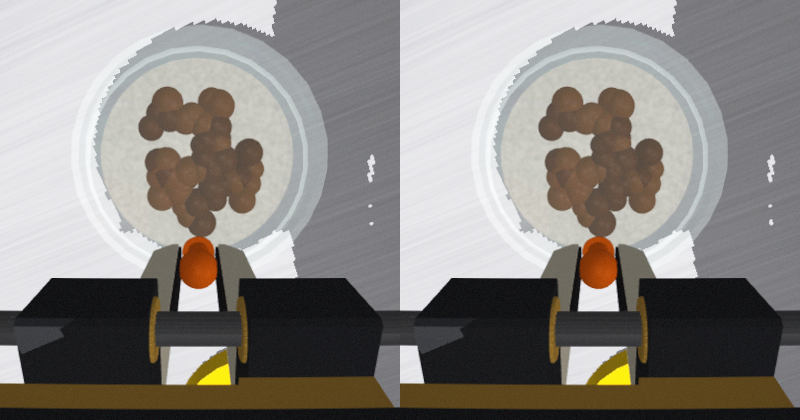

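Before (left) and after (right) are practically identical, with the ball at (198,266) in both. The tool reads about 1 N upward, so the lid is seated. Next I release and retreat.

Emit:
step_arm(
  increments=[
    [[0,0,0,0,0,0],[0,0,0,0,0,0],[0,0,0,0,0,0],[0,0,0,0,0,0],[0,0,0,0,0,0]],
  ],
  jaw=0.5,
)

```text
clock: 9.9
tool_pos: [0.5284, -0.1341, 0.0444]
tcp_rot: [0.982, -0.188, 0.0, 0.0]
contact_force: [-1.1, -0.5, -0.1]
opening: 0.494
```

Emit:
step_arm(
  increments=[
    [[0,0,-0.06,0,0,0],[0,0,-0.16,0,0,0],[0,0,-0.32,0,0,0],[0,0,-0.505,0,0,0],[0,0,-0.505,0,0,0],[0,0,-0.505,0,0,0]],
  ],
)

```text
clock: 10.5
tool_pos: [0.5295, -0.1345, 0.1223]
tcp_rot: [0.982, -0.188, 0.002, 0.0]
contact_force: [0.7, -0.5, 0.3]
opening: 0.498
```

Run:
```python
from h import *
from plant import monitor
s=monitor.state();print(s['clock'],s['tool_pos'],s['tcp_rot'],s['opening'],s['contact_force'])
I=imaging.grab_frame('wrist');print(blobs(I));I=I[:,:,::-1];
A=cv2.imread('pics/w2.png')
o=np.hstack([A[:,90:490],I[:,90:490]]);cv2.imwrite('pics/e1.png',o)
```

```text
10.5 [ 0.52951669 -0.13453254  0.12228066] [ 9.82123497e-01 -1.88229520e-01  1.73478578e-03  2.73798878e-04] 0.49825088904854153 [ 0.68868024 -0.50883707  0.34904007]
[([288.2, 220.4], [276, 204, 26, 32, 567])]
```

View pics/e1.png

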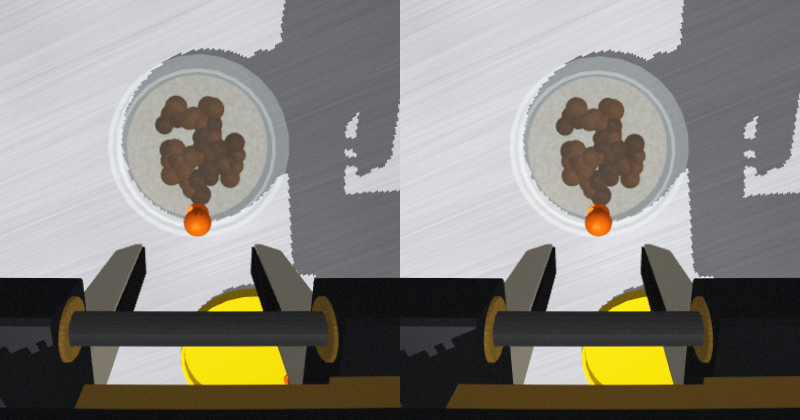

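Emit:
step_arm(
  increments=[
    [[0,0,-0.3,0,0,0],[0,0.2,-0.5,0,0,0],[0,0.5,-0.7,0,0,0],[0,0.8,-0.7,0,0,0],[0,1,-0.7,0,0,0]],
  ],
)

```text
clock: 11.05
tool_pos: [0.4719, -0.276, 0.2259]
tcp_rot: [0.982, -0.189, 0.0, 0.001]
contact_force: [0.7, 0.9, -0.6]
opening: 0.499
```

Emit:
step_arm(
  increments=[
    [[-0.1,0.3,0,0,0,0],[-0.2,0.6,0,0,0,0],[-0.3,0.9,0,0,0,0],[-0.3,1,0,0,0,0],[-0.3,1,0,0,0,0],[-0.3,1,0,0,0,0]],
  ],
)

```text
clock: 11.65
tool_pos: [0.3758, -0.3955, 0.2243]
tcp_rot: [0.982, -0.189, -0.0, -0.001]
contact_force: [-0.2, 0.2, 0.1]
opening: 0.498
```

Run:
```python
from h import *
from plant import monitor
s=monitor.state();print(s['clock'],s['tool_pos'])
o=[]
for n,x,y in (('scene',200,135),('side',255,150)):
    I=imaging.grab_frame(n);print(n,blobs(I));I=I[:,:,::-1];A=cv2.imread(f'pics/{n}0.png')
    cv2.imwrite(f'pics/{n}9.png',I)
    o.append(np.hstack([cv2.resize(k[y:y+70,x:x+90],None,fx=4.2,fy=4.2,interpolation=2) for k in(A,I)]))
cv2.imwrite('pics/z.png',np.vstack(o))
```

```text
11.65 [ 0.37578412 -0.39551131  0.22426399]
scene [([314.9, 129.0], [312, 127, 6, 5, 24]), ([259.6, 165.6], [257, 164, 6, 5, 22]), ([153.8, 190.8], [150, 188, 8, 6, 34])]
side [([228.7, 146.3], [225, 144, 8, 6, 36]), ([317.6, 178.3], [314, 175, 8, 7, 43]), ([316.7, 189.2], [313, 188, 8, 3, 16]), ([417.0, 193.2], [413, 190, 8, 7, 41])]
```

View pics/z.png

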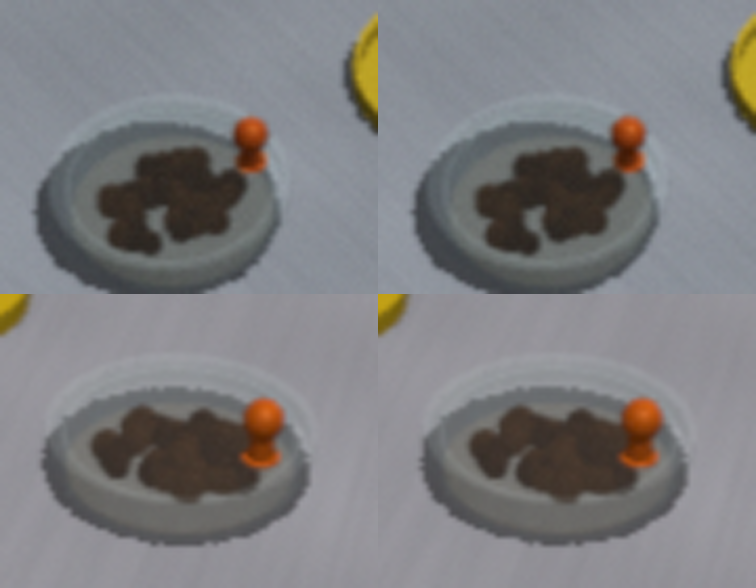

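Before and after match: the knob is within 0.1 px in both the scene view (259.6,165.6) and the side view (317.6,178.3), and the dish is unmoved.

```bash
python3 -c "
from plant import order
print(order.close_job())"
```

```text
the job is handed in; nothing more can be done
None
```

I vented the sponge dish and closed it again, then handed the job in at about 12 s; the hand-in gives no verdict.

- **Lift:** I pinched the orange knob on the glass lid across its y axis and tilted the lid about its far rim. By the arm's motion, the knob-side edge rose about 22 mm, and the far edge looked seated in the pictures. I held it there for about 2.2 s.
- **Lowering:** I lowered it over 2 s along the same arc, and the tool felt about 1 N upward before I released it, so the lid was resting on the dish. The contact force never read above about 2 N.
- **Last checks:** In the scene and side pictures the knob is back within 0.1 pixel of where it started, and the dish and lid outlines match the first pictures. I never went near the coral dish, but I did not compare its before and after pictures. The gripper is clear of everything.
- **Measurements that disagreed:**
  - The knob measured 53–54 mm high from the cameras, against the stated 51 mm.
  - The knob-to-middle distance measured 50–52 mm, against 48 mm.
  - I put both down to the calibration error of about 2 mm.

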